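# Close the square jar with its click cap

## Task

Close the square amber jar in the caddy with its click cap that lies on the tray. Set the cap on the neck and turn it lightly, feeling for the place where its hidden lugs drop into the gaps of the neck; push it down gently, no harder than its sprung liner needs, and turn it clockwise until the lugs lock and the ratchet clicks and slips once or twice, no more. Then let go, with the jar still in its well and the other things on the tray left where they are.

Things in the scene. Friction and masses are not known exactly. Their poses are not given: they have to be found in the camera images.
- jar: Square amber glass jar, 62 x 62 mm, 94 mm tall, about 0.3 kg, standing loose in the caddy's square well with about 1 mm of play all round, so it cannot turn. Origin: centre of its underside; z up its axis. Its round neck is 30 mm across, from 70 to 94 mm high, the top 5 mm tapered to 25 mm.
- jar_rim (a point): Centre of the jar's mouth, 94 mm above the jar's origin; axes as the jar's. When the cap is lowered on with its lugs in the gaps, its sprung liner meets the mouth with the cap's origin 84 mm above the jar's.
- jar_flange (a point): On the jar's axis, 87 mm above its origin, level with the undersides of two flanges around the neck (87 to 91 mm high, 41 mm across). Each is 130 degrees long, centred on the jar's +x and -x sides, with gaps of 50 degrees on its +y and -y sides. A stop below each flange ends the lugs' travel about 62 degrees clockwise of the middle of the gap.
- caddy: White plastic caddy fixed on the tray, 84 x 150 x 34 mm, with a square well 28 mm deep for the jar at its -y end and a round well with a dropper bottle at its +y end. Origin: centre of its underside; its long side is its y.
- cap: Shell of the grey click cap, which stands mouth down on the tray at the start: round, ribbed, 51 mm across, 25.5 mm high, with a straight grip bar on top; 43.5 mm tall, about 100 g. Origin: centre of the mouth's lower edge; z up, x along the bar. Its sprung liner takes about 8 N to push the cap from 84 down to 82 mm above the jar's origin and about 14 N to 80 mm, where it ends.
- cap_lugs_top (a point): On the cap's axis 5 mm above its origin, level with the tops of two opposite lugs inside the mouth (7 mm wide, 4 mm high, 33 mm between them). They stand at any unknown angle to the bar, different each time, and cannot be seen from outside. Over the flanges they hold the cap about 90 mm above the jar's origin; over the gaps (about 25 degrees of each half turn) they drop through with 1.5 mm of play, to 84 mm.
- cap_slip (a joint): How far the shell has slipped clockwise on the inner cap through the ratchet, rad; 0 at the start. 12 teeth, one click each 0.524 rad. Turned clockwise it slips only at about 0.3 N m, more than the lugs need to slide to their stops; short of a click it springs back when let go. Turned anticlockwise it holds. With the cap pressed to 82 mm or lower the lugs turn clockwise under the flanges, and then hold the cap at 82 mm.
- cap_grip (a point): Middle of the grip bar (46 mm long, 12 mm thick, 18 mm high, from 25.5 to 43.5 mm above the cap's origin), 34.5 mm above the origin on the cap's axis. x runs along the bar. The bar or the shell's round rim can be gripped.
- dropper_a: Amber dropper bottle with a black collar and rubber bulb, 33 mm across, 99 mm tall, in the caddy's round well 80 mm from the jar's axis. Origin: centre of its underside. To be left alone.
- dropper_b: The same kind of bottle standing on the tray. To be left alone.
- organizer: Green seven-day pill organizer with flip lids, 36 x 154 x 23 mm, on the tray. Origin: centre of its underside. To be left alone.
- bell: Small steel table bell, 56 mm across, 41 mm tall, on the tray. Origin: centre of its underside. To be left alone.
- tray: Aluminium tray 310 x 470 mm with an 18 mm rim, on a white drawer unit; its floor lies 73 mm above the shelf. Origin: on the shelf under its middle; its long side is its y.
Things that resemble listed ones, but are neither listed nor needed, are in the scene too. What is shaped like the cap but green or turquoise is not meant.

How it is judged:
By the outcome, as a careful person would: the job done as asked, in the order asked, and still so for the second after the job is handed in, with the robot touching nothing.
It also fails if it takes over 70 s, if anything falls off the work surface, if the arm or the gripper's body presses on something with over 40 N, if the wrist force passes 120 N, or if a joint passes its speed limit or range.

## Robot

A 6-joint arm with a two-finger parallel gripper is mounted at the origin on the work surface. World frame = base frame: x ahead of the robot, y to its left, z up, the work surface at z = 0. Lengths are in m, angles in rad, forces in N, time in s.
With the tool pointing down it reaches from about 0.275 to 0.875 m from the base axis. Payload 12.5 kg.
Tool frame: the origin (TCP) lies on the centre line of the jaws, within the pads' length; the fingertips stand r.finger_overhang ahead of it and the grasp point (between the pads) lies 3 mm ahead of it (r.finger_overhang is the distance from the TCP to the fingertips, in m); z points along the fingers, y is the line along which they close (so a half turn about z gives the same grasp; the last joint's range is limited). The gripper opens to 85 mm and grips with 20 to 120 N. Pads are 22 mm wide; open, the fingers measure 114 mm over their backs; the gripper's body (76 mm by 85 mm) begins 54 mm behind the grasp point. The pads swing forward as they close: fully open they stand 13 mm farther back than shut.
Start: joints at [-1.419, 0.351, 1.652, -0, 1.139, -0.085], TCP at [0.129, -0.535, 0.253] pointing down, gripper open.
Joint ranges: [-2.75, 2.75], [-0.79, 2.1], [0.01, 2.65], [-1.57, 4.71], [0.07, 3.14], [-2.87, 2.87]. Speed limits (rad/s): [2.22, 2.22, 2.79, 3.14, 3.14, 3.14].

## Interface

Orientations are given as a unit quaternion [x, y, z, w].
In Python, from cell import r, optics gives the robot as it stands. The module is installed in compiled form; this text tells all that it offers. Calls block until the motion is done:
- r.move_to(position, orientation): joint-space move of the TCP to a pose.
- r.move_linear(position, rot=None, vel=0.15): straight line of the TCP; rot=None keeps the orientation; vel is the mean speed in m/s.
- r.set_joints(angles): joint-space move.
- r.set_gripper(opening, squeeze=None): opening from 0.0 (shut) to 1.0 (fully open); squeeze is the grip in N (None keeps the last); returns when the fingers have stopped.
- r.sleep(seconds).
- r.inverse_kinematics(position, orientation): joint angles nearest the present ones, or None.
- optics.get_image(name): name is "scene" or "top" or "wrist"; returns a dict with "pixels" (384x512x3 uint8, red, green, blue), "depth" (384x512 float32, m along the optical axis (not along the pixel's ray), 0 where there is no reading), "fx", "fy", "cx", "cy" (pixels), "D" ([k1, k2, p1, p2, k3] as OpenCV has them; the pictures are not rectified), "camera_from_world" (4x4, takes a point from world to camera coordinates); the wrist camera has in their place "mount" (4x4, takes a point from camera to tool coordinates, whose origin is the TCP and whose axes are the flange's). Camera axes: x right, y down, z forward; pixel columns grow to the right and rows downward; lengths in m; the calibration is good to about 2 mm. A picture is of the moment at which its call begins: read the wrist's pose just before it.
A pose or a line that the arm cannot do raises r.PlanningError and nothing moves.
- r.hand_in(): hands the job in; it is judged then, once.
Readings, each from a call of its own:
- r.current_t(): time.
- r.current_q(): joint angles.
- r.current_qvel(): joint speeds.
- r.current_effort(): joint torques, N m.
- r.current_tool_pos(): TCP position.
- r.current_ee_rot(): TCP orientation.
- r.current_contact_force(): force on the tool from outside, world axes, zero at the start.
- r.current_torque(): the same for the moment, N m.
- r.current_opening(): opening from 0.0 (shut) to 1.0 (fully open).
- r.current_finger_force(): force on a finger pad.
Only numpy, scipy, OpenCV 4.12 (cv2) and the standard library are available. Lean on these libraries where they do the work, as an engineer would, in place of code of your own. Each camera call takes 0.05 s, during which the arm holds its last target. There are 200 camera calls.

## Working session

There is one attempt and no reset: what is moved stays moved. The work goes in short steps, each a Python script; the robot and the scene stay as the last script left them, time stands still between calls to the robot, and variables do not carry over. Pictures are saved under pics/ and viewed, at most 10 in all, crops included, and the job is handed in when it is done.

```bash
ls; mkdir -p pics; python3 - <<'E'
from cell import r, optics
import cv2, numpy as np, pickle
d={}
for n in ("scene","top"):
    d[n]=optics.get_image(n)
    print(n,d[n]["fx"],d[n]["fy"],d[n]["D"],np.round(d[n]["camera_from_world"],3).tolist())
pickle.dump(d,open("im.pkl","wb"))
cv2.imwrite("pics/a.png",cv2.cvtColor(d["top"]["pixels"],cv2.COLOR_RGB2BGR))
cv2.imwrite("pics/b.png",cv2.cvtColor(d["scene"]["pixels"],cv2.COLOR_RGB2BGR))
print(r.finger_overhang,r.current_t(),r.current_ee_rot(),r.current_contact_force(),r.current_torque())
E
```

```text
pics
scene 490.4805784145015 490.4805784145015 [-0.15985355  0.          0.          0.          0.        ] [[-0.427, 0.904, -0.01, 0.161], [0.561, 0.256, -0.787, -0.211], [-0.709, -0.342, -0.616, 1.361], [0.0, 0.0, 0.0, 1.0]]
top 398.8372892342897 398.8372892342897 [-0.10029224  0.          0.          0.          0.        ] [[-0.016, -0.999, 0.035, 0.063], [-0.992, 0.012, -0.124, 0.535], [0.123, -0.037, -0.992, 0.983], [0.0, 0.0, 0.0, 1.0]]
0.022 0.1 [ 9.93002539e-01  1.18091848e-01 -2.58400538e-05 -5.22185600e-04] [-0.40689824  0.20717249 -0.62442924] [-0.00242708 -0.05498573  0.01385982]
```

View pics/a.png

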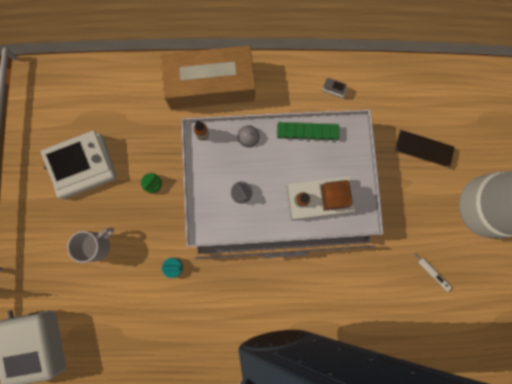

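View pics/b.png

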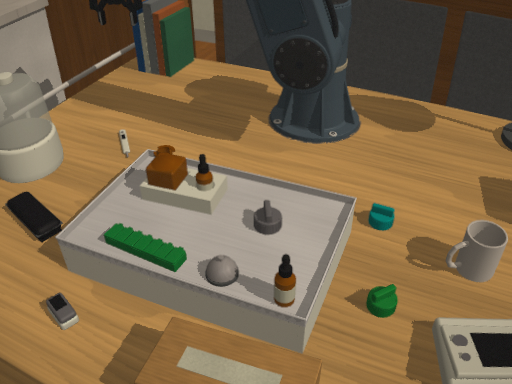

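The top view shows the grey cap at (241,192), the jar at (337,195) and dropper_a at (302,199), both in the caddy. It also shows the bell at (248,135), dropper_b at (201,130) and the organizer at (308,131). The scene view agrees, with the cap's bar upright at (267,212).

```bash
cat > h.py <<'E'
import numpy as np, cv2
from scipy.spatial.transform import Rotation as R
def T_wc(im, pose=None):
    if pose is None: return np.linalg.inv(im["camera_from_world"])
    T=np.eye(4); T[:3,:3]=R.from_quat(pose[1]).as_matrix(); T[:3,3]=pose[0]
    return T@np.array(im["mount"])
def rays(im,uv):
    K=np.array([[im["fx"],0,im["cx"]],[0,im["fy"],im["cy"]],[0,0,1]])
    p=cv2.undistortPoints(np.float64(uv).reshape(-1,1,2),K,np.array(im["D"]))[:,0]
    return np.c_[p,np.ones(len(p))]
def onplane(im,uv,z,pose=None):
    T=T_wc(im,pose); d=rays(im,uv)@T[:3,:3].T; o=T[:3,3]
    return o+d*((z-o[2])/d[:,2])[:,None]
def cloud(im,pose=None):
    h,w=im["depth"].shape; v,u=np.mgrid[:h,:w]
    T=T_wc(im,pose); c=rays(im,np.c_[u.ravel(),v.ravel()])*im["depth"].reshape(-1,1)
    P=c@T[:3,:3].T+T[:3,3]; P[im["depth"].ravel()==0]=np.nan
    return P.reshape(h,w,3)
def rot(yaw):  # tool down, tool x along yaw
    return (R.from_euler('z',yaw)*R.from_quat([1,0,0,0])).as_quat()
E
python3 - <<'E'
import pickle; from h import *
d=pickle.load(open("im.pkl","rb")); im=d["top"]; P=cloud(im)
def box(a,u0,u1,v0,v1): return a[v0:v1,u0:u1].reshape(-1,3)
f=box(P,205,225,160,230); print("floor",np.nanmedian(f,0))
c=box(P,222,262,172,212); c=c[c[:,2]>.09]
print("cap",len(c),np.nanmax(c[:,2]),c.mean(0)); 
for lo,hi in((.09,.105),(.107,.13)):
    s=c[(c[:,2]>lo)&(c[:,2]<hi)]; (ctr,sz,a)=cv2.minAreaRect((s[:,:2]*1000).astype(np.float32)); print(lo,len(s),np.median(s[:,2]),ctr,sz,a)
j=box(P,322,360,175,220); 
for lo,hi in((.100,.110),(.135,.16),(.162,.185)):
    s=j[(j[:,2]>lo)&(j[:,2]<hi)]
    if len(s)>4: print(lo,len(s),np.median(s[:,2]),cv2.minAreaRect((s[:,:2]*1000).astype(np.float32)))
c=box(P,282,362,170,225); s=c[(c[:,2]>.098)&(c[:,2]<.112)]; print("caddy",len(s),np.median(s[:,2]),cv2.minAreaRect((s[:,:2]*1000).astype(np.float32)))
for n,b in dict(bell=(234,264,122,150),drB=(190,212,120,142),org=(272,344,118,144),drA=(292,314,188,210)).items():
    s=box(P,*b); s=s[s[:,2]>.085]; print(n,s.min(0).round(3),s.max(0).round(3))
E
```

```text
floor [0.53084228 0.16122656 0.07235315]
cap 344 0.11896951182591142 [0.53239987 0.09564905 0.10258154]
0.09 245 0.09736550593866478 (533.369140625, 95.4647445678711) (47.34892272949219, 47.6708984375) 42.88623809814453
0.107 98 0.11544034092126276 (533.432861328125, 96.4153823852539) (45.12662124633789, 12.083089828491211) 28.934213638305664
0.1 254 0.1064083447169189 ((521.0003051757812, -129.83941650390625), (84.66854858398438, 78.35865783691406), 5.829862117767334)
0.135 517 0.14446443966084943 ((520.7315673828125, -126.49845886230469), (62.7592887878418, 63.320186614990234), 6.926980018615723)
0.162 193 0.16983959020973205 ((521.0418701171875, -127.28629302978516), (41.17927551269531, 36.316280364990234), 11.070796966552734)
caddy 1257 0.10631711344291728 ((516.7941284179688, -92.83063507080078), (84.97236633300781, 151.77532958984375), 6.606706142425537)
bell [0.652 0.055 0.086] [0.701 0.099 0.116]
drB [0.666 0.174 0.085] [0.697 0.205 0.172]
org [ 0.665 -0.147  0.085] [0.706 0.006 0.101]
drA [ 0.489 -0.076  0.097] [ 0.54  -0.024  0.178]
```

```bash
python3 - <<'E'
from cell import r, optics
from h import *; import pickle
d={}
for n,x,y,z,yaw in (("cap",.5334,.0964,.27,28.9),("jar",.521,-.127,.31,6.6)):
    q=min((r.inverse_kinematics([x,y,z],rot(np.radians(yaw+k))) for k in (0,180)),key=lambda q:9 if q is None else abs(q[5]))
    print(n,q)
    r.set_joints(q); r.sleep(.3)
    pose=(r.current_tool_pos(),r.current_ee_rot()); im=optics.get_image("wrist"); d[n]=(im,pose)
    print(r.current_t(),pose,np.round(im["mount"],4).tolist(),im["fx"],im["cx"])
pickle.dump(d,open("w.pkl","wb"))
cv2.imwrite("pics/w.png",cv2.cvtColor(cv2.resize(np.hstack([d["cap"][0]["pixels"],d["jar"][0]["pixels"]]),(800,300)),cv2.COLOR_RGB2BGR))
for n in d:
    P=cloud(*d[n]).reshape(-1,3); z=P[:,2]
    for lo,hi,c in ((.09,.103,(.5334,.0964)),(.109,.125,(.5334,.0964)),(.100,.112,(.519,-.093)),(.135,.155,(.521,-.127)),(.160,.1675,(.521,-.127)),(.1685,.19,(.521,-.127))):
        s=P[(z>lo)&(z<hi)&(np.hypot(P[:,0]-c[0],P[:,1]-c[1])<(.1 if lo==.1 else .05))]
        if len(s)>50: print(n,lo,len(s),np.median(s[:,2]).round(4),np.round(np.array(sum(map(lambda t:list(np.atleast_1d(t)),cv2.minAreaRect((s[:,:2]*1000).astype(np.float32))),[])),1),[np.round(v,1) for v in cv2.minEnclosingCircle((s[:,:2]*1000).astype(np.float32))])
E
```

```text
cap [ 9.29049987e-02  3.19214509e-01  1.65289400e+00 -4.44089210e-16
  1.16948414e+00  1.15930117e+00]
3.1 (array([0.53343059, 0.096187  , 0.27000662]), array([9.68409483e-01, 2.49365341e-01, 5.64067127e-06, 7.07540167e-06])) [[-0.0013, -0.9476, -0.3194, 0.0823], [1.0, -0.0011, -0.0008, -0.0002], [0.0004, -0.3194, 0.9476, -0.1211], [0.0, 0.0, 0.0, 1.0]] 341.79484596987476 259.3401775584289
jar [-3.25920465e-01  2.72070852e-01  1.61580822e+00 -4.44089210e-16
  1.25371358e+00  1.12968413e+00]
4.3583 (array([ 0.52115338, -0.12618454,  0.30984437]), array([ 9.98298858e-01,  5.83041380e-02, -1.12996406e-04, -6.83981374e-05])) [[-0.0013, -0.9476, -0.3196, 0.0822], [1.0, -0.0011, -0.0007, -0.0002], [0.0003, -0.3196, 0.9476, -0.1211], [0.0, 0.0, 0.0, 1.0]] 341.79484596987476 259.3401775584289
cap 0.09 1876 0.0989 [536.9  98.2  50.3  51.5  28.9] [array([536.1,  98.3]), np.float64(26.2)]
cap 0.109 747 0.1166 [535.9  98.2  46.1  11.7  29. ] [array([536.1,  98. ]), np.float64(23.2)]
cap 0.1 5098 0.1073 [518.8 -90.5  85.3 151.9   6.3] [array([519.3, -89.9]), np.float64(85.8)]
cap 0.135 2520 0.145
[... 177 characters left out ...]
16.8)]
cap 0.1685 347 0.1704 [ 536.9 -122.2   13.5   37.5    9.1] [array([ 531.5, -123.1]), np.float64(18.8)]
jar 0.09 1307 0.0987 [535.4  96.1  48.5  52.8  61.5] [array([536.5,  97.6]), np.float64(26.7)]
jar 0.109 750 0.1162 [536.8  97.3  46.   12.9  30.9] [array([536.7,  97.3]), np.float64(23.1)]
jar 0.1 6753 0.1074 [519.2 -90.8  85.2 150.4   6.4] [array([519.1, -90.9]), np.float64(85.5)]
jar 0.135 2932 0.1454 [ 522.6 -124.7   62.8   62.     6.3] [array([ 523.6, -124.7]), np.float64(40.6)]
jar 0.16 191 0.161 [ 527.8 -123.4   29.3   31.1   86.1] [array([ 525.5, -123.6]), np.float64(19.6)]
jar 0.1685 1350 0.1708 [ 523.2 -124.6   41.5   37.3    4.9] [array([ 522.9, -124.8]), np.float64(21.0)]
```

View pics/w.png

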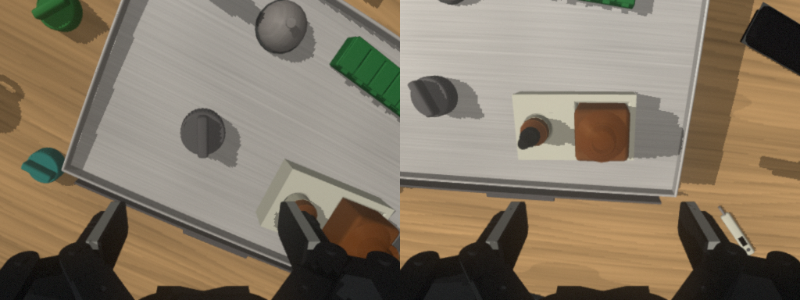

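The left half of the wrist picture shows the cap with its bar near (203,135). The right half shows the jar's neck near (601,130). I'll take the same views with the tool turned half round, to cancel the mount error, then grasp the cap.

```bash
python3 - <<'E'
from cell import r, optics
from h import *
for n,x,y,z,yaw in (("jar",.523,-.125,.31,6.4),("cap",.536,.098,.27,29)):
    q=list(r.inverse_kinematics([x,y,z],rot(np.radians(yaw+180)))); q[5]-=np.pi if q[5]>0.5 else 0
    print(q[5]); r.set_joints(q); r.sleep(.3)
    pose=(r.current_tool_pos(),r.current_ee_rot()); im=optics.get_image("wrist")
    print(r.current_t(),pose)
    P=cloud(im,pose).reshape(-1,3); z=P[:,2]
    for lo,hi,c in ((.09,.103,(.5334,.0964)),(.109,.125,(.5334,.0964)),(.100,.112,(.519,-.093)),(.135,.155,(.521,-.127)),(.1685,.19,(.521,-.127))):
        s=P[(z>lo)&(z<hi)&(np.hypot(P[:,0]-c[0],P[:,1]-c[1])<(.1 if lo==.1 else .05))]
        if len(s)>50: print(n,lo,len(s),np.median(s[:,2]).round(4),np.round(np.array(sum(map(lambda t:list(np.atleast_1d(t)),cv2.minAreaRect((s[:,:2]*1000).astype(np.float32))),[])),1),[np.round(v,1) for v in cv2.minEnclosingCircle((s[:,:2]*1000).astype(np.float32))])
E
```

```text
-2.00368475061551
7.35 (array([ 0.52300811, -0.12500462,  0.30999748]), array([-5.57613870e-02,  9.98444123e-01,  1.18884017e-05,  5.33474163e-07]))
jar 0.09 1227 0.0988 [535.2  96.   48.6  51.2  47.6] [array([536.3,  97.8]), np.float64(26.7)]
jar 0.109 582 0.1163 [535.6  96.9  45.5  12.3  28.3] [array([535.3,  97.6]), np.float64(22.8)]
jar 0.1 6756 0.1074 [518.9 -90.8  84.6 150.4   6.4] [array([518.8, -90.6]), np.float64(85.8)]
jar 0.135 2912 0.1453 [ 521.9 -124.8   60.2   62.1    6.3] [array([ 522.1, -124.7]), np.float64(40.6)]
jar 0.1685 1346 0.1708 [ 522.8 -124.5   41.8   37.3    7.5] [array([ 523.1, -124.7]), np.float64(21.1)]
-1.9815463968849605
8.6083 (array([0.53617988, 0.0971711 , 0.27015221]), array([-2.49665530e-01,  9.68332125e-01, -5.36278404e-05,  1.24856023e-04]))
cap 0.09 1853 0.0989 [535.   97.9  49.9  51.5  28.1] [array([535.9,  98. ]), np.float64(26.1)]
cap 0.109 743 0.1166 [535.7  97.8  45.6  11.8  29.3] [array([535.8,  97.7]), np.float64(22.8)]
cap 0.1 9076 0.1074 [517.3 -75.6  84.7 121.    6.4] [array([516.9, -75.3]), np.float64(72.8)]
cap 0.135 3128 0.145 [ 521.1 -105.1   61.2   25.2    7.3] [array([ 520.7, -104.5]), np.float64(31.3)]
```

```bash
python3 - <<'E'
from cell import r, optics
from h import *
c=np.array([.5359,.0979]); Q=rot(np.radians(29))
r.set_gripper(.45,60)
q=list(r.inverse_kinematics([*c,.20],Q)); q[5]+=np.pi if q[5]<-1 else 0
print(q[5]); r.set_joints(q)
r.move_linear([*c,.123],Q); r.sleep(.1); print(r.current_tool_pos(),r.current_contact_force())
r.set_gripper(0.0,60); print(r.current_opening(),r.current_finger_force(),r.current_contact_force(),r.current_torque())
r.move_linear([*c,.19],vel=.12); r.sleep(.3); print(r.current_opening(),r.current_finger_force())
print(r.current_t(),r.current_contact_force(),r.current_torque())
q=list(r.inverse_kinematics([.5229,-.1247,.245],rot(np.radians(29)))); q[5]=.75
r.set_joints(q); r.sleep(.4)
print(r.current_t(),r.current_q(),r.current_tool_pos(),r.current_ee_rot(),r.current_contact_force(),r.current_torque(),r.current_opening())
im=optics.get_image("wrist"); cv2.imwrite("pics/g.png",cv2.cvtColor(im["pixels"],cv2.COLOR_RGB2BGR))
E
```

```text
1.1598804077717144
[0.53652267 0.0979699  0.12409289] [ 0.57713832 -0.22821889  0.32883077]
0.11755932351945945 59.90653038024902 [-0.88774444 -0.06422865  7.41787918] [-0.03899404  0.25807451  0.01628303]
0.1257818887417903 58.96109640598297
13.9167 [-0.71469117  0.35301508 -1.31876857] [-0.01982521 -0.0120141  -0.03547749]
15.2333 [-3.19839261e-01  3.37354930e-01  1.69317645e+00  6.44960049e-06
  1.11122919e+00  7.50144005e-01] [ 0.52299749 -0.12423687  0.24490193] [ 9.68812116e-01  2.47796444e-01 -6.91159817e-05 -4.77584972e-05] [ 1.38696946  0.4902576  -1.94367212] [-0.06142203  0.02882357 -0.02523766] 0.12495242115706204
```

View pics/g.png

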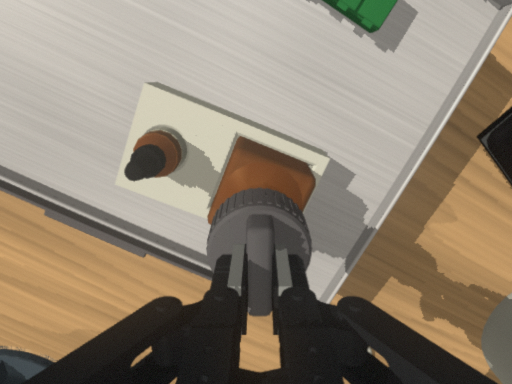

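The cap is held by its bar, seen at (260,265) with its shell arc around (260,200), level and above the jar. Next I measure where the cap sits in the hand.

```bash
python3 - <<'E'
from cell import r, optics
from h import *
im=optics.get_image("wrist"); I=dict(im); pose=([0,0,0],[0,0,0,1])
C=cloud(im,pose); P=C.reshape(-1,3)
s=P[(abs(P[:,0]-.02)<.04)&(abs(P[:,1])<.035)&(P[:,2]>.0)&(P[:,2]<.06)]
h,e=np.histogram(s[:,2],bins=np.arange(0,.06,.002)); print([(round(a,3),int(b)) for a,b in zip(e,h)])
# shell top rim / side
zt=np.median(s[(s[:,0]>.012)&(abs(s[:,1])>.012)&(s[:,2]<.04)&(s[:,2]>.015)][:,2]); print("zt",zt)
for lo,hi in ((-.002,.002),(.003,.010),(.010,.02)):
    t=s[(s[:,2]>zt+lo)&(s[:,2]<zt+hi)&(s[:,0]>0.005)]
    # outermost point per angular bin
    a=np.arctan2(t[:,1],t[:,0]); b=np.round(a/np.radians(5)); o=np.array([t[b==k][np.argmax(np.hypot(*t[b==k][:,:2].T))] for k in np.unique(b) if (b==k).sum()>3])
    from scipy.optimize import least_squares
    f=least_squares(lambda p:np.hypot(o[:,0]-p[0],o[:,1]-p[1])-.0255,[0,0],loss="soft_l1",f_scale=.0005)
    print(lo,len(t),len(o),f.x*1000,np.abs(f.fun).mean()*1000)
F=[];  
for _ in range(20): r.sleep(.02); F.append(np.r_[r.current_contact_force(),r.current_torque()])
print(np.mean(F,0),np.std(F,0),r.current_tool_pos(),r.current_t())
E
```

```text
[(np.float64(0.0), 184), (np.float64(0.002), 181), (np.float64(0.004), 350), (np.float64(0.006), 1780), (np.float64(0.008), 517), (np.float64(0.01), 174), (np.float64(0.012), 178), (np.float64(0.014), 130), (np.float64(0.016), 91), (np.float64(0.018), 48), (np.float64(0.02), 22), (np.float64(0.022), 733), (np.float64(0.024), 2196), (np.float64(0.026), 276), (np.float64(0.028), 226), (np.float64(0.03), 153), (np.float64(0.032), 145), (np.float64(0.034), 145), (np.float64(0.036), 115), (np.float64(0.038), 123), (np.float64(0.04), 120), (np.float64(0.042), 115), (np.float64(0.044), 114), (np.float64(0.046), 84), (np.float64(0.048), 16), (np.float64(0.05), 1), (np.float64(0.052), 0), (np.float64(0.054), 0), (np.float64(0.056), 0)]
zt 0.02517049818237721
-0.002 2467 32 [ 1.4601286  -0.48439549] 0.11162291503918485
0.003 584 29 [ 2.59619514 -0.57643181] 0.14895047721198934
0.01 606 27 [ 2.94334195 -0.68415095] 0.11798741319275852
[-0.05895702  0.05089055 -0.94607138 -0.00192957  0.00712762 -0.00546601] [0.60742353 0.48663875 0.46683786 0.02355128 0.04201241 0.02915497] [ 0.52286877 -0.12472679  0.24498903] 15.6667
```

```bash
python3 - <<'E'
from cell import r, optics
from h import *
im=optics.get_image("wrist"); P=cloud(im,([0,0,0],[0,0,0,1])).reshape(-1,3)
s=P[(abs(P[:,0])<.06)&(abs(P[:,1])<.0055)&(P[:,2]>.0)&(P[:,2]<.06)]
top=s[(s[:,2]>.003)&(s[:,2]<.0105)&(s[:,0]>.012)]
print("bar top z", np.median(top[:,2]), "xmax",np.percentile(top[:,0],[90,97,100]), "slope",np.polyfit(top[:,0],top[:,2],1))
sh=P[(P[:,0]>.012)&(P[:,0]<.03)&(abs(P[:,1])<.03)&(abs(P[:,1])>.009)&(P[:,2]>.0225)&(P[:,2]<.0275)]
print("shell plane", np.linalg.lstsq(np.c_[sh[:,:2],np.ones(len(sh))],sh[:,2],rcond=None)[0],len(sh))
side=s[(s[:,2]>.03)&(s[:,0]>.01)]; print("side",np.polyfit(side[:,2],side[:,0],1),np.polyval(np.polyfit(side[:,2],side[:,0],1),[.027,.037,.048]))
be=s[(s[:,2]>.011)&(s[:,2]<.022)&(s[:,0]>.012)]; print("bar end",np.median(be[:,0]),len(be))
t=optics.get_image("top"); cv2.imwrite("pics/t.png",cv2.cvtColor(cv2.resize(t["pixels"][120:270,220:420],(800,600)),cv2.COLOR_RGB2BGR))
s2=optics.get_image("scene"); import pickle; pickle.dump((t,s2),open("ts.pkl","wb"))
P=cloud(s2); m=(abs(P[...,0]-.523)<.05)&(abs(P[...,1]+.125)<.05)&(P[...,2]>.19)&(P[...,2]<.225)
q=P[m]; print(len(q), q.min(0),q.max(0))
E
```

```text
bar top z 0.006639271508599748 xmax [0.02302105 0.02361413 0.02415529] slope [0.123227   0.00460199]
shell plane [0.04221378 0.01046446 0.02384332] 1086
side [0.04051818 0.0257751 ] [0.02686909 0.02727427 0.02771997]
bar end 0.02357808643292387 240
496 [ 0.50000923 -0.14916542  0.1938303 ] [ 0.55151935 -0.09648069  0.22498539]
```

```bash
cat > m.py <<'E'
from cell import r, optics
from h import *
J=np.array([.5229,-.1247]); OFF=np.array([.0007,0]); H=.0507; B=np.array([-.06,.05,-.95,0,.007,-.005])
def yaw_now(): 
    x=R.from_quat(r.current_ee_rot()).as_matrix()[:,0]; return np.arctan2(x[1],x[0])
def goto(zc,yaw,d=(0,0)):
    a=np.array([[np.cos(yaw),-np.sin(yaw)],[np.sin(yaw),np.cos(yaw)]])@OFF
    q=r.inverse_kinematics([*(J-a+d),zc+H],rot(yaw)); r.set_joints(q)
def F(n=6):
    f=[]
    for _ in range(n): r.sleep(.02); f.append(np.r_[r.current_contact_force(),r.current_torque()])
    return np.mean(f,0)-B
def rep(tag,f): 
    p=r.current_tool_pos(); print(tag,"t%.2f"%r.current_t(),"yaw%.1f"%np.degrees(yaw_now()),"j6 %.2f"%r.current_q()[5],"zc%.2f"%((p[2]-H)*1e3-79),"xy",np.round((p[:2]-J)*1e3,2),"F",f[:3].round(1),"M",f[3:].round(3),flush=True)
E
python3 - <<'E'
from m import *
y=yaw_now(); goto(.1745,y); r.sleep(.2); f=F(); rep("up",f)
z=.1735
while z>.1655 and f[2]<2.5:
    z-=.0007; goto(z,y); f=F(); rep("dn",f)
E
```

```text
up t16.37 yaw28.6 j6 0.75 zc96.07 xy [-0.41 -0.39] F [-0.2  0.2 -0.5] M [-0.01  -0.014 -0.016]
dn t16.72 yaw28.6 j6 0.75 zc93.82 xy [-0.6  -0.33] F [ 0.2 -0.5 -0.1] M [-0.005 -0.006 -0.003]
dn t17.07 yaw28.6 j6 0.75 zc93.09 xy [-0.6  -0.33] F [0.1 0.  0.3] M [-0.007 -0.008 -0.021]
dn t17.42 yaw28.7 j6 0.75 zc92.40 xy [-0.6  -0.34] F [ 0.1 -0.2  0.1] M [-0.013 -0.004  0.012]
dn t17.77 yaw28.6 j6 0.75 zc91.69 xy [-0.6  -0.34] F [ 0.1  0.  -0.2] M [-0.012  0.022 -0.008]
dn t18.12 yaw28.6 j6 0.75 zc91.00 xy [-0.62 -0.34] F [-0.1  0.  -0. ] M [ 0.001 -0.011 -0.009]
dn t18.47 yaw28.6 j6 0.75 zc90.31 xy [-0.6  -0.34] F [ 0.   0.  -0.4] M [-0.003  0.009  0.001]
dn t18.82 yaw28.6 j6 0.75 zc89.56 xy [-0.66 -0.36] F [ 0.1 -0.  -0.3] M [-0.061  0.015 -0.001]
dn t19.17 yaw28.6 j6 0.75 zc88.91 xy [-0.61 -0.34] F [-0.1 -0.4 -0.3] M [-0.077  0.069 -0.031]
dn t19.52 yaw28.7 j6 0.75 zc88.19 xy [-0.65 -0.33] F [-0.6 -0.4 -0. ] M [-0.087  0.066  0.001]
dn t19.87 yaw28.6 j6 0.75 zc87.48 xy [-0.64 -0.34] F [ 0.1 -0.9 -0.1] M [-0.11   0.074  0.008]
dn t20.22 yaw28.7 j6 0.75 zc86.79 xy [-0.6  -0.32] F [-0.2 -0.7 -0.6] M [-0.109  0.065  0.005]
dn t20.57 yaw28.6 j6 0.75 zc86.10 xy [-0.62 -0.34] F [-0.  -0.4 -0.3] M [-0.08   0.064 -0.026]
```

```bash
python3 - <<'E'
from m import *
y=yaw_now(); f=F(); z=.079+.0861
while z>.079+.0795 and f[2]<3:
    z-=.0005; goto(z,y); f=F(); rep("dn",f)
im=optics.get_image("wrist"); cv2.imwrite("pics/k.png",cv2.cvtColor(im["pixels"],cv2.COLOR_RGB2BGR))
s=optics.get_image("scene")["pixels"][130:220,120:240]; cv2.imwrite("pics/s.png",cv2.cvtColor(cv2.resize(s,(800,600),interpolation=cv2.INTER_CUBIC),cv2.COLOR_RGB2BGR))
E
```

```text
dn t21.02 yaw28.6 j6 0.75 zc85.61 xy [-0.61 -0.32] F [-0.2 -0.7  0.5] M [-0.088  0.046  0.002]
dn t21.37 yaw28.6 j6 0.75 zc85.11 xy [-0.6 -0.3] F [ 0.   0.  -0.2] M [-0.001 -0.017  0.007]
dn t21.72 yaw28.6 j6 0.75 zc84.66 xy [-0.57 -0.34] F [-0.2  0.1  0.5] M [ 0.001 -0.032  0.005]
dn t22.07 yaw28.6 j6 0.75 zc84.27 xy [-0.51 -0.37] F [-0.2  0.4  3.3] M [0.028 0.039 0.003]
```

View pics/s.png

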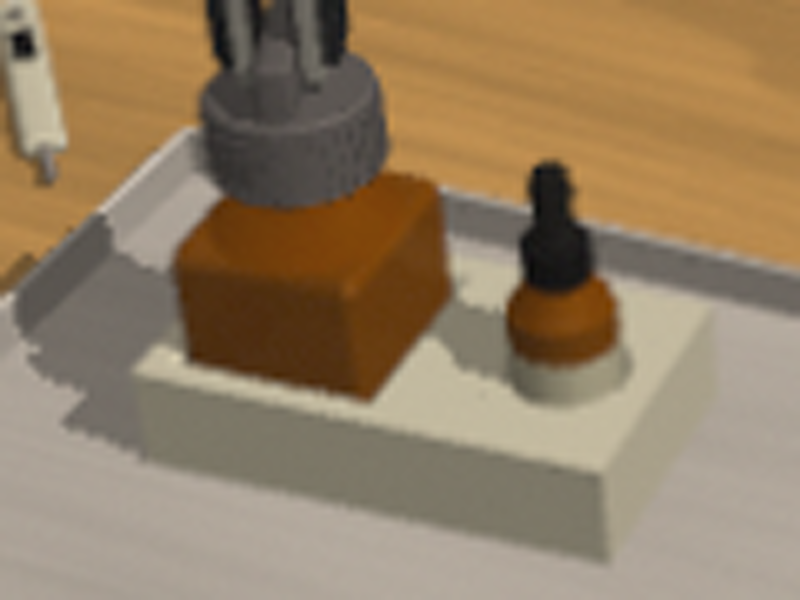

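The scene crop shows the cap sitting low on the neck, its lower edge near (290,200) on the jar's shoulders. It appears to have gone straight into the gaps, with liner contact at 84.4 mm. I'll confirm with a light anticlockwise turn, which is the direction the ratchet holds.

```bash
python3 - <<'E'
from m import *
y=yaw_now(); z=.079+.0845; goto(z,y); f=F(); rep("0",f)
y0=y
while y-y0<np.radians(27) and abs(f[5])<.09:
    y+=np.radians(3); goto(z,y); f=F(); rep("ccw",f)
E
```

```text
0 t22.52 yaw28.6 j6 0.75 zc84.49 xy [-0.59 -0.34] F [0.8 0.  2.8] M [ 0.036 -0.113  0.001]
ccw t22.87 yaw31.6 j6 0.70 zc84.50 xy [-0.6 -0.4] F [ 0.2 -0.2  2.8] M [-0.065  0.015  0.015]
ccw t23.22 yaw34.5 j6 0.65 zc84.50 xy [-0.59 -0.47] F [-0.2 -0.7  3. ] M [-0.165  0.086  0.011]
ccw t23.57 yaw37.5 j6 0.59 zc84.47 xy [-0.7 -0.5] F [-2.  -1.5  3.3] M [-0.319  0.384 -0.032]
ccw t23.92 yaw40.5 j6 0.54 zc84.48 xy [-0.61 -0.55] F [-2.2 -1.9  3.3] M [-0.468  0.521 -0.048]
ccw t24.27 yaw43.5 j6 0.49 zc84.53 xy [-0.55 -0.57] F [-3.2 -3.5  4. ] M [-0.666  0.675 -0.123]
```

Turning anticlockwise, a wall shows from about yaw 37–43°, so the lugs are in the gaps with the middle near 27°. Now I press to about 9.5 N and turn clockwise.

```bash
python3 - <<'E'
from m import *
y=np.radians(28.6); z=.079+.0845; goto(z,y); f=F(); rep("0",f)
while f[2]<9.3 and z>.079+.0808:
    z-=.0004; goto(z,y); f=F(); rep("push",f)
n=0
while n<12 and abs(f[5])<.24 and f[2]<13 and f[2]>5:
    y-=np.radians(3); goto(z,y); f=F(); rep("cw",f); n+=1
E
```

```text
0 t24.73 yaw28.8 j6 0.75 zc84.53 xy [-0.36 -0.12] F [0.8 0.6 2.9] M [ 0.039 -0.097  0.033]
push t25.07 yaw28.6 j6 0.75 zc84.18 xy [-0.46 -0.25] F [1.4 0.9 3.4] M [ 0.203 -0.221 -0.017]
push t25.43 yaw28.6 j6 0.75 zc83.80 xy [-0.52 -0.34] F [1.5 1.2 4.8] M [ 0.262 -0.298  0.015]
push t25.77 yaw28.6 j6 0.75 zc83.41 xy [-0.52 -0.33] F [1.9 1.8 6. ] M [ 0.341 -0.319  0.043]
push t26.12 yaw28.6 j6 0.75 zc83.09 xy [-0.47 -0.34] F [2.  2.1 6.9] M [ 0.346 -0.315 -0.005]
push t26.48 yaw28.6 j6 0.75 zc82.78 xy [-0.45 -0.32] F [1.6 2.3 7.6] M [ 0.389 -0.275  0.014]
push t26.82 yaw28.6 j6 0.75 zc82.47 xy [-0.41 -0.31] F [1.4 2.5 8. ] M [ 0.397 -0.222  0.   ]
push t27.18 yaw28.6 j6 0.75 zc82.16 xy [-0.38 -0.32] F [1.4 2.9 9.4] M [ 0.442 -0.189  0.012]
cw t27.52 yaw25.6 j6 0.80 zc82.13 xy [-0.47 -0.42] F [1.1 1.8 8.9] M [ 0.251 -0.1    0.009]
cw t27.88 yaw22.6 j6 0.85 zc82.14 xy [-0.5  -0.49] F [0.7 0.9 9.4] M [ 0.135 -0.069 -0.003]
cw t28.23 yaw19.6 j6 0.91 zc82.15 xy [-0.53 -0.52] F [0.7 0.1 9. ] M [ 0.091 -0.034  0.006]
cw t28.57 yaw16.6 j6 0.96 zc82.13 xy [-0.57 -0.49] F [0.5 0.6 8.9] M [ 0.021 -0.024 -0.003]
cw t28.93 yaw13.6 j6 1.01 zc82.13 xy [-0.59 -0.48] F [0.6 0.2 9.4] M [ 0.013  0.013 -0.008]
cw t29.27 yaw10.6 j6 1.06 zc82.12 xy [-0.62 -0.47] F [-0.  -0.2  9. ] M [-0.059  0.039  0.006]
cw t29.62 yaw7.6 j6 1.12 zc82.12 xy [-0.63 -0.5 ] F [ 0.8 -0.1  9.4] M [-0.106  0.058 -0.015]
cw t29.98 yaw4.6 j6 1.17 zc82.13 xy [-0.64 -0.49] F [ 0.1 -0.6  9.2] M [-0.124  0.039  0.024]
cw t30.32 yaw1.6 j6 1.22 zc82.11 xy [-0.64 -0.45] F [ 0.1 -0.4  9.1] M [-0.153  0.069  0.004]
cw t30.68 yaw-1.4 j6 1.27 zc82.12 xy [-0.65 -0.44] F [-0.2 -0.9  9.4] M [-0.149  0.082  0.02 ]
cw t31.02 yaw-4.4 j6 1.33 zc82.13 xy [-0.66 -0.38] F [ 0.2 -0.6  9.4] M [-0.162  0.1    0.015]
cw t31.38 yaw-7.4 j6 1.38 zc82.15 xy [-0.67 -0.37] F [-0.2 -0.8  9.8] M [-0.161  0.098  0.036]
```

```bash
python3 - <<'E'
from m import *
y=np.radians(-7.4); z=r.current_tool_pos()[2]-H-.0003; z=.079+.0817; z=.079+.0813+.0004
f=F(); rep("0",f); pk=0; n=0
while n<26 and r.current_q()[5]<2.75:
    y-=np.radians(3); goto(z,y); f=F(); rep("cw",f); n+=1
    pk=max(pk,f[5])
    if pk>.18 and f[5]<pk-.1: print("click?"); break
    if f[2]>14 or f[2]<0: print("force"); break
E
```

```text
0 t31.48 yaw-7.4 j6 1.38 zc82.10 xy [-0.67 -0.37] F [-0.2 -1.1  9.1] M [-0.157  0.079  0.021]
cw t31.82 yaw-10.4 j6 1.43 zc82.12 xy [-0.68 -0.32] F [ 0.5 -0.6  9.1] M [-0.162  0.103  0.019]
cw t32.17 yaw-13.4 j6 1.48 zc82.07 xy [-0.69 -0.29] F [ 0.  -1.2  8.8] M [-0.158  0.096  0.034]
cw t32.52 yaw-16.4 j6 1.54 zc81.99 xy [-0.75 -0.21] F [-0.  -0.9  8.2] M [-0.145  0.102  0.008]
cw t32.88 yaw-19.4 j6 1.59 zc81.93 xy [-0.8  -0.18] F [ 0.  -0.8  8.1] M [-0.143  0.135  0.017]
cw t33.23 yaw-22.4 j6 1.64 zc81.88 xy [-0.83 -0.08] F [-0.6 -0.6  8.3] M [-0.126  0.177 -0.003]
cw t33.58 yaw-25.4 j6 1.69 zc81.89 xy [-0.83 -0.05] F [-0.1 -0.5  8.1] M [-0.088  0.227  0.016]
cw t33.92 yaw-28.4 j6 1.75 zc81.88 xy [-0.87  0.01] F [-0.8 -0.5  8. ] M [-0.058  0.234  0.025]
cw t34.27 yaw-31.4 j6 1.80 zc81.84 xy [-0.9   0.08] F [-0.6 -0.6  8.4] M [-0.079  0.277  0.018]
cw t34.62 yaw-34.4 j6 1.85 zc81.88 xy [-0.86  0.09] F [-0.9 -0.5  8.5] M [-0.039  0.259  0.004]
cw t34.98 yaw-37.4 j6 1.90 zc81.84 xy [-0.89  0.12] F [-1.  -0.1  8.1] M [-0.001  0.298  0.006]
cw t35.33 yaw-40.4 j6 1.96 zc81.85 xy [-0.83  0.22] F [-1.2 -0.   8.1] M [0.022 0.307 0.037]
cw t35.67 yaw-43.4 j6 2.01 zc81.84 xy [-0.81  0.31] F [-0.6  0.6  8.5] M [0.172 0.286 0.098]
cw t36.02 yaw-46.4 j6 2.06 zc81.85 xy [-0.91  0.64] F [-1.3  2.8  9.1] M [0.559 0.381 0.179]
cw t36.38 yaw-49.4 j6 2.11 zc81.80 xy [-0.92  0.79] F [-1.8  3.2  9.3] M [0.675 0.394 0.204]
cw t36.73 yaw-52.4 j6 2.17 zc81.82 xy [-0.86  0.87] F [-1.2  3.7  9.5] M [0.745 0.398 0.215]
cw t37.08 yaw-55.4 j6 2.22 zc81.84 xy [-0.78  0.88] F [-1.4  3.9  9.6] M [ 0.791  0.335 -0.007]
click?
```

The lugs reached their stops near −42°, and the torque fell at −55°, which is the tooth's crest. I'll carry on to the next valley, about 30° past the stop, to complete one click.

```bash
python3 - <<'E'
from m import *
y=np.radians(-55.4); z=.079+.0817
f=F(); rep("0",f)
while y>np.radians(-76) and r.current_q()[5]<2.75:
    y-=np.radians(3); goto(z,y); f=F(); rep("cw",f)
    if f[5]>.12 or f[2]>14: break
E
```

```text
0 t37.17 yaw-55.4 j6 2.22 zc81.84 xy [-0.79  0.9 ] F [-1.6  4.1  9.4] M [0.776 0.315 0.008]
cw t37.52 yaw-58.4 j6 2.27 zc81.93 xy [-0.51  0.67] F [-0.3  2.   8.9] M [ 0.513  0.109 -0.048]
cw t37.88 yaw-61.4 j6 2.32 zc81.98 xy [-0.5   0.61] F [-0.4  1.8  9. ] M [ 0.4    0.152 -0.011]
cw t38.23 yaw-64.4 j6 2.38 zc81.96 xy [-0.45  0.62] F [-0.5  1.5  9.2] M [0.399 0.157 0.005]
cw t38.58 yaw-67.4 j6 2.43 zc81.99 xy [-0.39  0.63] F [-0.2  2.   9.1] M [ 0.413  0.128 -0.012]
cw t38.92 yaw-70.4 j6 2.48 zc82.01 xy [-0.33  0.65] F [-0.2  2.1  9.2] M [ 0.463  0.106 -0.006]
cw t39.27 yaw-73.4 j6 2.53 zc82.02 xy [-0.32  0.74] F [-0.6  2.4  9.7] M [0.58  0.15  0.078]
cw t39.62 yaw-76.4 j6 2.58 zc81.95 xy [-0.4   1.07] F [-0.8  4.3 10.3] M [0.978 0.197 0.143]
```

One click: torque ran free from −58° to −70° and rose again at −73°, a 30° period. Now I unload, release, retreat and check.

```bash
python3 - <<'E'
from m import *
z=.079+.0817; y=np.radians(-72.5); goto(z,y); f=F(); rep("un",f)
while f[2]>1.5 and z<.079+.0835:
    z+=.0003; goto(z,y); f=F(); rep("up",f)
r.set_gripper(.45); f=F(); rep("open",f)
p=r.current_tool_pos(); r.move_linear([*p[:2],p[2]+.035],vel=.08); r.move_linear([*p[:2],.34],vel=.2); r.sleep(.4)
pose=(r.current_tool_pos(),r.current_ee_rot()); im=optics.get_image("wrist")
P=cloud(im,pose).reshape(-1,3)
for lo,hi in ((.135,.155),(.182,.192),(.198,.215)):
    s=P[(P[:,2]>lo)&(P[:,2]<hi)&(np.hypot(P[:,0]-J[0],P[:,1]-J[1])<.05)]
    if len(s)>30: print(lo,len(s),np.median(s[:,2]).round(4),cv2.minAreaRect((s[:,:2]*1000).astype(np.float32)))
s=P[(P[:,2]>.1)&(P[:,2]<.112)&(np.hypot(P[:,0]-.519,P[:,1]+.09)<.1)]; print("caddy",np.median(s[:,2]))
cv2.imwrite("pics/e.png",cv2.cvtColor(im["pixels"],cv2.COLOR_RGB2BGR)); print(r.current_t(),np.degrees(yaw_now()))
E
```

```text
un t39.98 yaw-72.5 j6 2.52 zc81.97 xy [-0.4   0.93] F [-0.6  3.2  9.6] M [0.758 0.171 0.017]
up t40.33 yaw-72.5 j6 2.52 zc82.09 xy [-0.44  0.93] F [0.2 3.5 7.8] M [0.706 0.07  0.014]
up t40.67 yaw-72.5 j6 2.52 zc82.16 xy [-0.45  0.87] F [-0.3  4.1  5.5] M [ 0.826  0.084 -0.002]
up t41.02 yaw-72.5 j6 2.52 zc82.30 xy [-0.46  0.66] F [-0.4  2.6  1.7] M [0.607 0.127 0.001]
up t41.38 yaw-72.5 j6 2.52 zc82.42 xy [-0.59  0.64] F [-1.   1.5 -4. ] M [0.335 0.177 0.019]
open t41.86 yaw-72.5 j6 2.52 zc83.08 xy [-0.1   0.59] F [-0.2  0.1  0.8] M [-0.013 -0.007 -0.002]
0.135 1327 0.1446 ((523.10693359375, -125.68628692626953), (62.04520797729492, 61.46868896484375), 5.982542037963867)
0.182 2032 0.1871 ((523.0931396484375, -125.8775405883789), (51.718929290771484, 49.961341857910156), 17.475383758544922)
0.198 851 0.2047 ((523.1126708984375, -125.57354736328125), (12.018935203552246, 45.713504791259766), 17.660429000854492)
caddy 0.10754599225830755
43.5083 -72.50016115209478
```

View pics/e.png

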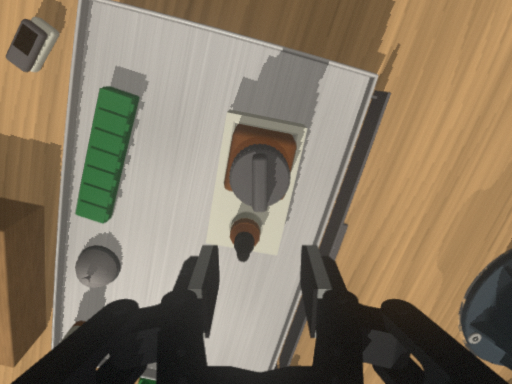

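The cap sits level on the jar at (260,178), its bar at −72.3° just as released, so the grip did not slip. Its shell top is at 187 mm, matching the locked 82 mm height, and it held against a 4 N upward pull. The jar is in its well and the bell and organizer look untouched.

```bash
python3 - <<'E'
from cell import r
print(r.current_t(), r.hand_in())
E
```

```text
the job is handed in; nothing more can be done
43.5083 None
```

The jar is closed: the cap's lugs are locked under the flanges after one ratchet click, pressed with about 10 N at most, and the job was handed in at 43.5 s with the gripper clear.

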